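# Hold the funnel over the open bottle

### The arm

A 6-joint arm with a two-finger parallel gripper is mounted at the origin on a cart in front of the work surface, level with it; the furniture and walls round the work are solid. World frame = base frame: x ahead of the robot, y to its left, z up, the work surface at z = 0. Lengths are in m, angles in rad, forces in N, time in s.
With the tool pointing down it reaches from about 0.3 to 0.775 m from the base axis. Payload 14.6 kg.
Tool frame: the origin (TCP) lies at the very end of the fingers, on their centre line; the grasp point (between the pads) lies 19 mm behind it; z points along the fingers, y is the line along which they close (so a half turn about z gives the same grasp; the last joint's range is limited). The gripper opens to 85 mm and grips with 20 to 120 N. Pads are 22 mm wide; open, the fingers measure 114 mm over their backs; the gripper's body (76 mm by 85 mm) begins 54 mm behind the grasp point. The pads swing forward as they close: fully open they stand 13 mm farther back than shut.
Start: joints at [-1.172, 0.3, 1.521, -0, 1.321, -0.067], TCP at [0.247, -0.491, 0.231] pointing down, gripper open.
Joint ranges: [-3.03, 3.03], [-0.79, 2.21], [0.23, 2.52], [-1.04, 4.18], [0, 3.07], [-2.55, 2.55]. Speed limits (rad/s): [2.22, 2.22, 2.57, 3.14, 3.14, 3.14].

### API

Orientations are given as a unit quaternion [x, y, z, w].
In Python, from station import arm gives the robot as it stands.
- The arm moves only by the tool shift_gripper, called as name(argument=value, ...) on one line, values as JSON. Schema: {"type":"object","properties":{"moves":{"type":"array","items":{"type":"array","prefixItems":[{"type":"array","items":{"type":"number"},"minItems":3,"maxItems":3},{"type":"number"},{"type":"number"}],"minItems":3,"maxItems":3},"minItems":1,"maxItems":20},"force":{"type":"number"},"only":{"type":"string"},"quiet":{"type":"boolean"},"lines":{"type":"string"}},"required":["moves"],"additionalProperties":false}. moves is a list of rows, 1 to 20 of them, each written [[dx, dy, dz], turn, opening]: dx, dy, dz in parts of the range, where 1.0 means 0.75 m, then a turn about the tool's z in shares of 120 degrees (1.0 is 120 degrees), then the finger opening in m; each row is the pose to reach, as a shift and turn from the pose commanded when the call began, along the tool's axes at that moment; what a row does not reach only later rows make up. A row lasts 1/8 s, in which the tool goes at most 0.0625 m and 0.188 rad, less where a joint would pass 70% of its speed; a pose out of reach is approached as far as the arm can. The fingers move at their own pace and stop on an object; force is the grip in N (left out, the last holds). Time passes only in rows, so rows that do not move let the fingers close. The tool returns the time, the measured TCP pose, the force, the opening and the grip force at its end. only (a regular expression) keeps the lines of the reply that match it, lines (a string "A,B") keeps lines A to B, and quiet returns only ok. Shift and turn numbers lie between -1 and 1, and a call with a number outside is refused. Input that does not fit is refused with a message, and nothing moves.
- arm.get_state(): the state, without advancing time (a new reading comes with each control period).
- arm.capture(name): name is "scene" or "top" or "wrist"; returns the picture (480x640x3 uint8, red, green, blue); there is no depth.
- arm.calibration(name): a dict with "camera_matrix" (3x3 intrinsics, pixels), "R" (3x3) and "t" (3): a world point X has camera coordinates R X + t; the wrist camera has in their place "tool_from_camera" (4x4, takes a point from camera to tool coordinates, whose origin is the TCP and whose axes are the flange's). Camera axes: x right, y down, z forward; pixel columns grow to the right and rows downward; lengths in m; the calibration is good to about 2 mm. The wrist camera is an equidistant fisheye: a pixel r from the principal point sees the ray r / f radians off the axis. A picture is of the moment at which its call begins: read the wrist's pose just before it. calibration takes no time and is no camera call.
- arm.job_done(): hands the job in; it is judged then, once.
The state is a dict: "time": time; "joint_pos": joint angles; "joint_velocities": joint speeds; "joint_efforts": joint torques, N m; "eef_pos": TCP position; "ee_rot": TCP orientation; "force": force on the tool from outside, world axes, zero at the start; "torque": the same for the moment, N m; "width": finger opening in m; "grip_force": force on a finger pad.
Only numpy, scipy, OpenCV 4.12 (cv2) and the standard library are available. Lean on these libraries where they do the work, as an engineer would, in place of code of your own. Each camera call takes 0.05 s, during which the arm holds its last target. There are 200 camera calls.

### The job

I am about to refill the one glass bottle in the tray that has no stopper in it. Lift the steel funnel out of the cup by its handle, carry it clear over the jars, tin and bottles, and hold it for me at that bottle: upright, its spout hanging down the middle of the neck and its cone about a centimetre clear of the rim all round, so that air can escape, without resting on or touching the bottle. Finish while still holding it there; leave the stoppers, bottles, cup and everything else standing where they are.

Things in the scene. Friction and masses are not known exactly. Their poses are not given: they have to be found in the camera images.
- funnel: steel funnel, 81 mm high: spout 12 to 15 mm wide over the lower 32 mm, then a cone widening to 110 mm (resting on a bottle, its tip is 38 mm below the mouth). Origin at the middle of the spout tip, z up its axis. A level handle points along its -x from the rim; black grip 14 mm wide (y), 12 mm high, 74 to 146 mm off the axis. Hangs spout down in the cup
- funnel_grip (a point): point on the middle of the grip's section, a good place to pinch it across its 14 mm width from above: 105 mm from the funnel's axis along its -x and 78.5 mm above the spout tip; axes as the funnel's
- rest_cup: plain pale grey plastic cup, 72 mm wide at the rim, 85 mm high, in which the funnel hangs; loose, 0.16 kg. Origin at the centre of its underside
- tray: dark wooden tray, 114 x 360 x 22 mm, fixed, with a small wire handle at each short end (43 mm high); its floor is 7 mm thick. The bottles stand in a row along its y, 115 mm apart. Origin at the centre of its underside
- bottle_1: one of three alike glass bottles in the tray: 134 mm high, body 63 mm wide, lip 39 mm wide; the neck is a round hole 29 mm wide, open for at least 42 mm down. Empty, 0.34 kg, loose. Origin at the centre of its underside, z up. Two bottles hold a stopper; which one is open differs from start to start
- bottle_2: one of three alike glass bottles in the tray: 134 mm high, body 63 mm wide, lip 39 mm wide; the neck is a round hole 29 mm wide, open for at least 42 mm down. Empty, 0.34 kg, loose. Origin at the centre of its underside, z up. Two bottles hold a stopper; which one is open differs from start to start
- bottle_3: one of three alike glass bottles in the tray: 134 mm high, body 63 mm wide, lip 39 mm wide; the neck is a round hole 29 mm wide, open for at least 42 mm down. Empty, 0.34 kg, loose. Origin at the centre of its underside, z up. Two bottles hold a stopper; which one is open differs from start to start
- bottle_1_mouth (a point): centre of the mouth of bottle_1, level with its rim, 134 mm above its underside (141 mm above the worktop)
- bottle_2_mouth (a point): centre of the mouth of bottle_2, level with its rim, 134 mm above its underside (141 mm above the worktop)
- bottle_3_mouth (a point): centre of the mouth of bottle_3, level with its rim, 134 mm above its underside (141 mm above the worktop)
- stopper_1: one of three alike stoppers: wooden head 40 mm wide, 14 mm high, on a cork plug 25 mm wide, 16 mm long. Origin at the free end of the plug, z from plug to head. In a bottle the head rests on the rim (origin on the bottle's axis, 16 mm below the mouth; top 14 mm above it); the one that is off stands head down on the worktop in front of the tray
- stopper_2: one of three alike stoppers: wooden head 40 mm wide, 14 mm high, on a cork plug 25 mm wide, 16 mm long. Origin at the free end of the plug, z from plug to head. In a bottle the head rests on the rim (origin on the bottle's axis, 16 mm below the mouth; top 14 mm above it); the one that is off stands head down on the worktop in front of the tray
- stopper_3: one of three alike stoppers: wooden head 40 mm wide, 14 mm high, on a cork plug 25 mm wide, 16 mm long. Origin at the free end of the plug, z from plug to head. In a bottle the head rests on the rim (origin on the bottle's axis, 16 mm below the mouth; top 14 mm above it); the one that is off stands head down on the worktop in front of the tray
- pickle_jar: big glass jar with a screw lid, 85 mm across and 132 mm high, standing between the cup and the tray; loose. Origin at the centre of its underside
- food_tin: food tin, 75 mm across and 110 mm high, standing between the cup and the tray; loose. Origin at the centre of its underside
- spice_jar: small spice jar with a dark cap, 44 mm across and 105 mm high, nearest the robot of the three things between the cup and the tray; loose. Origin at the centre of its underside

How it is judged:
On the way:
1. the funnel is in the gripper, lifted clear of the cup (z of funnel in the frame of rest_cup above 0.095 m and contact force between funnel and the fingers above 1 N), for 0.2 s.
At the end, for the whole second after the job is handed in: the funnel is held still by the gripper, upright within 0.12 rad, its spout tip within 7 mm of the axis of a bottle's neck and 12 to 35 mm below that mouth (cone 3 to 26 mm above where it would rest on the rim), touching neither a bottle nor any other thing; bottles and cup upright (((horizontal distance between funnel and bottle_1_mouth below 0.007 m and z of funnel in the frame of bottle_1_mouth between -0.035 and -0.012 m) or (horizontal distance between funnel and bottle_2_mouth below 0.007 m and z of funnel in the frame of bottle_2_mouth between -0.035 and -0.012 m) or (horizontal distance between funnel and bottle_3_mouth below 0.007 m and z of funnel in the frame of bottle_3_mouth between -0.035 and -0.012 m)) and angle between funnel's own z axis and vertical below 0.12 rad and contact force between funnel and the fingers above 1 N and contact force between funnel and bottle_1 below 0.1 N and contact force between funnel and bottle_2 below 0.1 N and contact force between funnel and bottle_3 below 0.1 N and contact force between funnel and stopper_1 below 0.1 N and contact force between funnel and stopper_2 below 0.1 N and contact force between funnel and stopper_3 below 0.1 N and contact force between funnel and rest_cup below 0.1 N and contact force between funnel and tray below 0.1 N and contact force between funnel and pickle_jar below 0.1 N and contact force between funnel and food_tin below 0.1 N and contact force between funnel and spice_jar below 0.1 N and linear speed of funnel below 0.02 m/s and angle between each of bottle_1, bottle_2, bottle_3, rest_cup's own z axis and vertical below 0.1 rad); the arm keeps its last pose, push and grip.
It fails at once if a bottle was shifted by more than 12 mm (distance of any of bottle_1, bottle_2, bottle_3 from where it was at the start of the episode above 0.012 m).
It fails at once if a stopper was shifted by more than 15 mm (distance of any of stopper_1, stopper_2, stopper_3 from where it was at the start of the episode above 0.015 m).
It fails at once if the jar, the tin or the spice jar was shifted by more than 15 mm (distance of any of pickle_jar, food_tin, spice_jar from where it was at the start of the episode above 0.015 m).
It fails at once if the cup was shifted by more than 40 mm (distance of rest_cup from where it was at the start of the episode above 0.04 m).
It fails at once if the funnel was pushed against a bottle with more than 4 N (contact force between funnel and bottle_1 above 4 N or contact force between funnel and bottle_2 above 4 N or contact force between funnel and bottle_3 above 4 N).
It also fails if it takes over 43 s, if anything falls off the work surface, if the arm or the gripper's body presses on something with over 40 N, if the wrist force passes 120 N, or if a joint passes its speed limit or range.

## Working session

There is one attempt and no reset: what is moved stays moved. The work goes in short steps, Python scripts to look and compute and a tool call to move; the robot and the scene stay as the last step left them, time stands still between calls to the robot, and variables do not carry over. Pictures are saved under pics/ and viewed, at most 10 in all, crops included, and the job is handed in when it is done.

```bash
ls; mkdir -p pics
```

Run:
```python
from station import arm
import cv2,numpy as np
np.set_printoptions(precision=4,suppress=True)
for n in("scene","top","wrist"):
    cv2.imwrite(f"pics/{n}0.png",arm.capture(n)[:,:,::-1])
    print(n,arm.calibration(n))
print(arm.get_state())
```

```text
pics
station.py
scene {'camera_matrix': array([[534.0736,   0.    , 312.1013],
       [  0.    , 534.0736, 235.2528],
       [  0.    ,   0.    ,   1.    ]]), 'R': array([[-0.7473, -0.6644, -0.0057],
       [-0.4638,  0.5278, -0.7116],
       [ 0.4758, -0.5292, -0.7026]]), 't': array([0.3724, 0.2956, 0.9127])}
top {'camera_matrix': array([[510.609 ,   0.    , 323.928 ],
       [  0.    , 510.609 , 235.4116],
       [  0.    ,   0.    ,   1.    ]]), 'R': array([[ 0.0206, -0.9996, -0.0209],
       [-0.9888, -0.0173, -0.1484],
       [ 0.148 ,  0.0237, -0.9887]]), 't': array([0.0349, 0.5058, 1.0877])}
wrist {'camera_matrix': array([[371.6483,   0.    , 314.7967],
       [  0.    , 371.6483, 243.3393],
       [  0.    ,   0.    ,   1.    ]]), 'tool_from_camera': array([[ 0.0004, -0.9543, -0.299 ,  0.0776],
       [ 1.    ,  0.0003,  0.0003, -0.0009],
       [-0.0002, -0.299 ,  0.9543, -0.1421],
       [ 0.    ,  0.    ,  0.    ,  1.    ]])}
{'time': 0.15, 'joint_pos': array([-1.1716,  0.3003,  1.5214,  0.    ,  1.3207, -0.0666]), 'joint_velocities': array([-0.0013, -0.0001, -0.0025, -0.0003,  0.0005, -0.0003]), 'joint_efforts': array([  0.0013, -54.3659, -36.1884,  -0.    ,   0.0031,   0.    ]), 'eef_pos': array([ 0.2469, -0.4913,  0.2309]), 'ee_rot': array([ 0.973 ,  0.2308, -0.0001, -0.0004]), 'force': array([ 0.0717, -0.5341,  0.8467]), 'torque': array([-0.0524,  0.0432, -0.0634]), 'grip_force': 0.0, 'width': 0.0853555472797341}
```

View pics/top0.png

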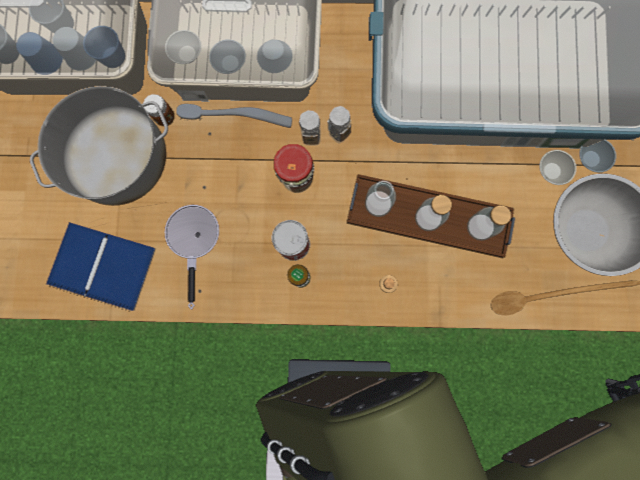

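View pics/scene0.png

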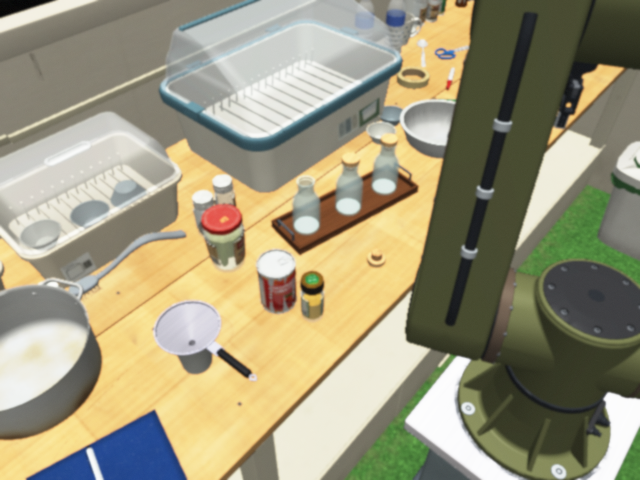

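The top view shows the funnel with its rim centre near (192,231) and its handle towards the image bottom. The open bottle is the leftmost in the tray, with its mouth near (382,188); the other two have wooden heads. The scene view agrees: the open mouth is near (305,182).

Create h.py:
```python
import numpy as np, cv2
from station import arm
np.set_printoptions(precision=4,suppress=True)
def ray(n,uv):
    c=arm.calibration(n);d=c["R"].T@np.linalg.inv(c["camera_matrix"])@[*uv,1.]
    return -c["R"].T@c["t"],d/np.linalg.norm(d)
def onz(n,uv,z):
    o,d=ray(n,uv);return o+d*(z-o[2])/d[2]
def tri(a,b):
    A=np.zeros((3,3));B=np.zeros(3);rs=[ray("top",a),ray("scene",b)]
    for o,d in rs:
        P=np.eye(3)-np.outer(d,d);A+=P;B+=P@o
    X=np.linalg.solve(A,B);return X,[np.linalg.norm(np.cross(d,X-o)) for o,d in rs]
```

Run:
```python
from h import *
t=cv2.imread("pics/top0.png");s=cv2.imread("pics/scene0.png")
hsv=cv2.cvtColor(t,cv2.COLOR_BGR2HSV)
def comps(m,x0,y0):
    n,l,st,c=cv2.connectedComponentsWithStats(m.astype(np.uint8))
    for i in range(1,n):
        if st[i,4]>15: print(st[i],c[i]+[x0,y0])
    return l,st
# funnel rim: low saturation in window
w=hsv[195:262,155:228]; m=((w[...,1]<70)&(w[...,2]>60)).astype(np.uint8)
cs,_=cv2.findContours(m,0,1);c=max(cs,key=cv2.contourArea);h=cv2.convexHull(c)
e=cv2.fitEllipse(h);print("rim",e,np.array(e[0])+[155,195], onz("top",np.array(e[0])+[155,195],.106))
w=hsv[255:312,175:210];m=w[...,2]<60;l,st=comps(m,175,255)
ys,xs=np.nonzero(l==1+np.argmax(st[1:,4]));xs=xs+175;ys=ys+255
for r in (ys.min(),ys.max()): print("grip row",r,xs[ys==r].mean(),onz("top",(xs[ys==r].mean(),r),.1035))
for nm,uv,z in(("pickle",(294,158),.132),("tin",(290,231),.11),("spice",(298,272),.105),("stopper",(389,284),.03),("b1",(382,188),.141),("b2s",(441,203),.155),("b3s",(502,214),.155)):print(nm,onz("top",uv,z))
print(tri((382,188),(305,182)))
a=cv2.resize(t[165:265,340:520],None,fx=4.4,fy=4.4,interpolation=cv2.INTER_CUBIC)[:300,:400]
a=cv2.resize(t[170:220,350:416],None,fx=6,fy=6,interpolation=cv2.INTER_CUBIC)
b=cv2.resize(s[165:215,272:338],None,fx=6,fy=6,interpolation=cv2.INTER_CUBIC)
cc=cv2.resize(t[195:312,155:228],None,fx=5,fy=5)
cv2.imwrite("pics/c1.png",np.hstack([a,b]))
```

```text
rim ((36.328182220458984, 36.96921920776367), (53.67951202392578, 56.56703567504883), 21.636505126953125) [191.3282 231.9692] [0.4973 0.3194 0.106 ]
[ 13  12   7  35 154] [191.1623 285.539 ]
grip row 267 192.0 [0.4244 0.3143 0.1035]
grip row 301 190.5 [0.3547 0.3133 0.1035]
pickle [0.6518 0.1075 0.132 ]
tin [0.5023 0.1131 0.11  ]
spice [0.4182 0.0946 0.105 ]
stopper [ 0.4014 -0.0996  0.03  ]
b1 [ 0.5887 -0.0735  0.141 ]
b2s [ 0.5565 -0.1891  0.155 ]
b3s [ 0.5363 -0.3084  0.155 ]
(array([ 0.5878, -0.0754,  0.1362]), [np.float64(0.0024885119296189813), np.float64(0.002488511929619064)])
```

View pics/c1.png

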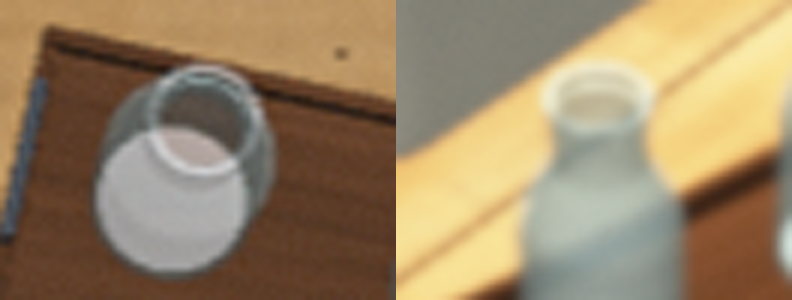

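Careful with the scale: shifts go in shares of 0.75 m and turns go in shares of 120 degrees. That gives: -0.654 m / 0.75 = -0.872, 0.491 m / 0.75 = 0.6547, 0.41 rad / 2.0944 = 0.1958.

shift_gripper(moves=[[[0.6547, -0.872, -0.0133], 0.1958, 0.085], [[0.6547, -0.872, -0.0133], 0.1958, 0.085], [[0.6547, -0.872, -0.0133], 0.1958, 0.085], [[0.6547, -0.872, -0.0133], 0.1958, 0.085], [[0.6547, -0.872, -0.0133], 0.1958, 0.085], [[0.6547, -0.872, -0.0133], 0.1958, 0.085], [[0.6547, -0.872, -0.0133], 0.1958, 0.085], [[0.6547, -0.872, -0.0133], 0.1958, 0.085], [[0.6547, -0.872, -0.0133], 0.1958, 0.085], [[0.6547, -0.872, -0.0133], 0.1958, 0.085], [[0.6547, -0.872, -0.0133], 0.1958, 0.085], [[0.6547, -0.872, -0.0133], 0.1958, 0.085], [[0.6547, -0.872, -0.0133], 0.1958, 0.085], [[0.6547, -0.872, -0.0133], 0.1958, 0.085], [[0.6547, -0.872, -0.0133], 0.1958, 0.085], [[0.6547, -0.872, -0.0133], 0.1958, 0.085], [[0.6547, -0.872, -0.0133], 0.1958, 0.085], [[0.6547, -0.872, -0.0133], 0.1958, 0.085]], force=40)

```text
time: 2.4
eef_pos: [0.3921, 0.3129, 0.2416]
ee_rot: [1.0, 0.027, 0.0, -0.0]
force: [-0.4, -0.6, 0.6]
width: 0.0851
grip_force: 0.0
```

Add to h.py:
```python
from scipy.spatial.transform import Rotation as Ro
def wray(st,uv):
    c=arm.calibration("wrist");K=c["camera_matrix"];T=c["tool_from_camera"]
    p=(np.array(uv)-K[:2,2])/K[0,0];th=np.linalg.norm(p)
    d=np.array([*(p/th*np.sin(th)),np.cos(th)]);R=Ro.from_quat(st["ee_rot"]).as_matrix()
    return st["eef_pos"]+R@T[:3,3],R@T[:3,:3]@d
def wonz(st,uv,z):
    o,d=wray(st,uv);return o+d*(z-o[2])/d[2]
```

Run:
```python
from h import *
import pickle
st=arm.get_state();pickle.dump(st,open("st1.pkl","wb"));w=arm.capture("wrist");cv2.imwrite("pics/w1.png",w[:,:,::-1])
print(st["joint_pos"],Ro.from_quat(st["ee_rot"]).as_matrix())
for uv in((384.3,189.8),):print(onz("top",uv,.141),tri(uv,(305.7,181.2)))
print(onz("scene",(305.7,181.2),.141))
```

```text
[ 0.6006  0.1833  1.6413 -0.      1.3166  2.1164] [[ 0.9985  0.0549  0.0004]
 [ 0.0549 -0.9985  0.0002]
 [ 0.0004 -0.0002 -1.    ]]
[ 0.585  -0.0782  0.141 ] (array([ 0.5858, -0.0787,  0.1369]), [np.float64(0.0002486264970712465), np.float64(0.0002486264970712007)])
[ 0.5822 -0.0751  0.141 ]
```

View pics/w1.png

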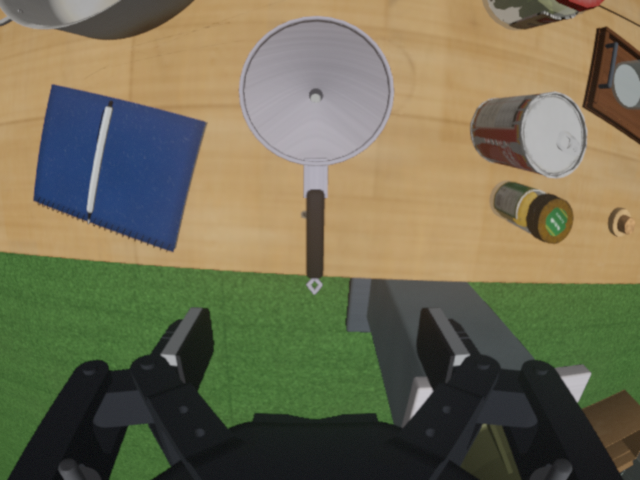

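The wrist view shows the funnel rim centred at (317,90) and the grip from (316,191) to (315,276), aligned with the tool's x axis.

Run:
```python
from h import *
import pickle
st=pickle.load(open("st1.pkl","rb"));im=cv2.imread("pics/w1.png")
m=(im[185:285,295:335].max(2)<70).astype(np.uint8)
n,l,s,c=cv2.connectedComponentsWithStats(m);i=1+np.argmax(s[1:,4]);ys,xs=np.nonzero(l==i);xs+=295;ys+=185
print(s[i])
for z in(.1035,.11):
  a=wonz(st,(xs[ys<ys.min()+8].mean(),ys.min()),z);b=wonz(st,(xs[ys>ys.max()-8].mean(),ys.max()),z);print(z,a,b,np.linalg.norm(a-b),np.arctan2(*(a-b)[1::-1]))
hsv=cv2.cvtColor(im,cv2.COLOR_BGR2HSV);w=hsv[5:175,225:405];m=((w[...,1]<60)&(w[...,2]>50)).astype(np.uint8)
cs,_=cv2.findContours(m,0,1);h=cv2.convexHull(max(cs,key=cv2.contourArea))[:,0]+[225,5]
P=np.array([wonz(st,p,.106)[:2] for p in h]).astype(np.float32)
print(cv2.minEnclosingCircle(P),cv2.fitEllipse(P))
```

```text
[ 12   6  16  87 876]
0.1035 [0.4232 0.3158 0.1035] [0.3527 0.3124 0.1035] 0.0705266290104781 0.04756229375952229
0.11 [0.4243 0.3159 0.11  ] [0.3554 0.3126 0.11  ] 0.06889068747568843 0.04756229375952199
((0.496860146522522, 0.31939277052879333), 0.06120642274618149) ((0.4990829527378082, 0.3192506730556488), (0.11404850333929062, 0.11905760318040848), 92.20938110351562)
```

Scaled: 0.157 m / 0.75 = 0.2093, 0.14 m / 0.75 = 0.1867, 0.007 rad / 2.0944 = 0.0033.

shift_gripper(moves=[[[0.0013, -0.002, 0.08], 0.0033, 0.085], [[0.0013, -0.002, 0.1467], 0.0033, 0.085], [[0.0013, -0.002, 0.1867], 0.0033, 0.085], [[0.0013, -0.002, 0.2093], 0.0033, 0.085], [[0.0013, -0.002, 0.2093], 0.0033, 0.06], [[0.0013, -0.002, 0.2093], 0.0033, 0.04], [[0.0013, -0.002, 0.2093], 0.0033, 0.03], [[0.0013, -0.002, 0.2093], 0.0033, 0.02], [[0.0013, -0.002, 0.2093], 0.0033, 0.0], [[0.0013, -0.002, 0.2093], 0.0033, 0.0], [[0.0013, -0.002, 0.2093], 0.0033, 0.0], [[0.0013, -0.002, 0.2093], 0.0033, 0.0]], force=80)

```text
time: 3.95
eef_pos: [0.3929, 0.315, 0.0843]
ee_rot: [1.0, 0.024, 0.0, -0.0]
force: [-0.8, -0.5, 1.6]
width: 0.0126
grip_force: 77.9
```

Scaled: -0.165 m / 0.75 = -0.22, -0.15 m / 0.75 = -0.2.

shift_gripper(moves=[[[0, 0, -0.0133], 0, 0], [[0, 0, -0.04], 0, 0], [[0, 0, -0.08], 0, 0], [[0, 0, -0.12], 0, 0], [[0, 0, -0.16], 0, 0], [[0, 0, -0.2], 0, 0], [[0, 0, -0.22], 0, 0], [[0, 0, -0.22], 0, 0]])

```text
time: 4.95
eef_pos: [0.393, 0.3151, 0.2497]
ee_rot: [1.0, 0.024, 0.0, -0.0]
force: [0.1, -0.9, -1.4]
width: 0.0127
grip_force: 77.8
```

Run:
```python
from h import *
import pickle
st=arm.get_state();pickle.dump(st,open("st2.pkl","wb"))
w=arm.capture("wrist")[:,:,::-1];s=arm.capture("scene")[:,:,::-1];t=arm.capture("top")[:,:,::-1]
for n,i in(("w2",w),("s2",s),("t2",t)):cv2.imwrite(f"pics/{n}.png",i)
cv2.imwrite("pics/c2.png",np.hstack([cv2.resize(s[230:430,100:300],(400,400)),cv2.resize(w[:400,120:520],(400,400))]))
```

```text
(no output)
```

View pics/c2.png

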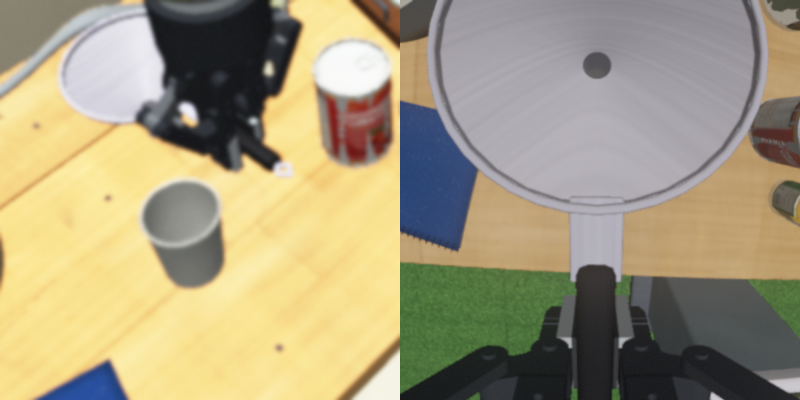

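Funnel is lifted and the cup still stands. In the wrist view (full-image pixels) the spout hole is at (317,65).

Run:
```python
from h import *
import pickle
st=pickle.load(open("st2.pkl","rb"));im=cv2.imread("pics/w2.png");hsv=cv2.cvtColor(im,cv2.COLOR_BGR2HSV)
R=Ro.from_quat(st["ee_rot"]).as_matrix();tl=lambda X:R.T@(X-st["eef_pos"])
g=im[45:85,295:340].max(2);m=(g<120).astype(np.uint8);n,l,s,c=cv2.connectedComponentsWithStats(m)
i=1+np.argmax(s[1:,4]);uv=c[i]+[295,45];print("hole",s[i],uv)
for z in(.215,.222,.230):print(z,tl(wonz(st,uv,z)))
w=hsv[0:225,130:520];m=((w[...,1]<50)&(w[...,2]>60)).astype(np.uint8)
m=cv2.morphologyEx(m,cv2.MORPH_OPEN,np.ones((9,9)))
cs,_=cv2.findContours(m,0,1);h=max(cs,key=cv2.contourArea)[:,0]+[130,0]
h=h[(h[:,1]>3)&(h[:,1]<195)]
print(h.min(0),h.max(0))
from scipy.optimize import least_squares
def fit(z):
  P=np.array([tl(wonz(st,p,z))[:2] for p in h])
  r=least_squares(lambda q:np.hypot(*(P-q[:2]).T)-q[2],[.1,0,.055],loss="soft_l1",f_scale=.001);return r.x,np.sqrt((r.fun**2).mean())
for z in(.266,.271,.276):print(z,fit(z))
```

```text
hole [  8   7  28  26 576] [316.7622  64.5972]
0.215 [ 0.1089 -0.0004  0.0348]
0.222 [ 0.1076 -0.0004  0.0278]
0.23 [ 0.1062 -0.0004  0.0198]
[130   4] [516 194]
0.266 (array([ 0.1099, -0.0002,  0.0614]), np.float64(0.004719941172875207))
0.271 (array([ 0.1086, -0.0002,  0.059 ]), np.float64(0.0045235656594366))
0.276 (array([ 0.1074, -0.0002,  0.0566]), np.float64(0.004327400078550889))
```

Scaled: 0.23 m / 0.75 = 0.3067, 0.19 m / 0.75 = 0.2533.

shift_gripper(moves=[[[0.0067, 0.0267, 0], 0, 0], [[0.0133, 0.08, 0], 0, 0], [[0.0267, 0.14, 0], 0, 0], [[0.0333, 0.2, 0], 0, 0], [[0.04, 0.2533, 0], 0, 0], [[0.044, 0.2933, 0], 0, 0], [[0.044, 0.3067, 0], 0, 0], [[0.044, 0.3067, 0], 0, 0]])

```text
time: 6.1
eef_pos: [0.4369, 0.0869, 0.2488]
ee_rot: [1.0, 0.024, -0.0, -0.0]
force: [-1.2, 0.2, -0.9]
width: 0.0129
grip_force: 78.0
```

Run:
```python
from h import *
import pickle
st=arm.get_state();pickle.dump(st,open("st3.pkl","wb"))
w=arm.capture("wrist")[:,:,::-1];cv2.imwrite("pics/w3.png",w)
```

```text
(no output)
```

View pics/w3.png

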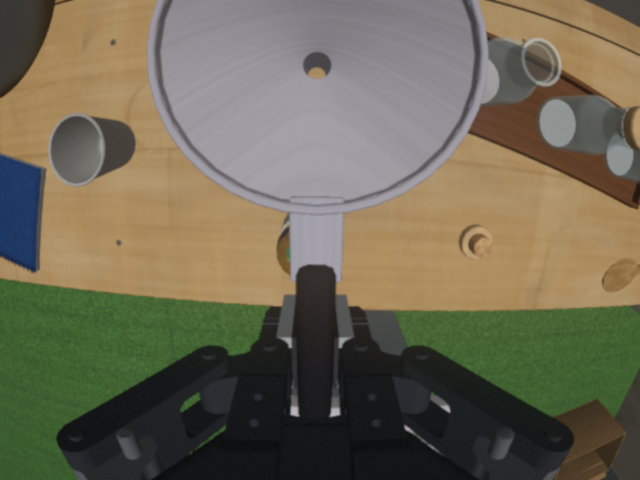

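Wrist view: the open mouth is centred near (541,62). The funnel's spout hole is at (317,65), with the wood visible through the tip at (318,72).

Run:
```python
from h import *
import pickle
st=pickle.load(open("st3.pkl","rb"));im=cv2.imread("pics/w3.png")
R=Ro.from_quat(st["ee_rot"]).as_matrix();tl=lambda X:R.T@(X-st["eef_pos"])
print("mouth",wonz(st,(541,62),.141))
g=im[35:90,515:570].astype(int)
m=(g.min(2)>165).astype(np.uint8)
n,l,s,c=cv2.connectedComponentsWithStats(m);i=1+np.argmax(s[1:,4]);p=np.argwhere(l==i)[:,::-1].astype(np.float32)
e=cv2.fitEllipse(cv2.convexHull(p));uv=np.array(e[0])+[515,35];print(s[i],e,uv,wonz(st,uv,.141))
# tip seen through the spout: lowest/left/right extents of light spot
g=im[45:85,297:340].astype(int);m=((g[...,2]-g[...,0])>40).astype(np.uint8)
n,l,s,c=cv2.connectedComponentsWithStats(m);i=1+np.argmax(s[1:,4]);print("spot",s[i],c[i]+[297,45])
x,y,w,h,_=s[i];bot=(297+x+w/2,45+y+h);print("tip bottom edge",tl(wonz(st,bot,.189)))
for z in (.189,): print(tl(wonz(st,(297+x,45+y+h/2),z)),tl(wonz(st,(297+x+w,45+y+h/2),z)))
# rim points by hand: left, right, near
for uv in((148,45),(488,45),(317,213)): print(tl(wonz(st,uv,.2705)))
```

```text
mouth [ 0.5859 -0.074   0.141 ]Traceback (most recent call last):
  File "<stdin>", line 8, in <module>
    return _wrapfunc(a, 'argmax', axis=axis, out=out, **kwds)
    return bound(*args, **kwds)
ValueError: attempt to get argmax of an empty sequence
```

Run:
```python
from h import *
import pickle
st=pickle.load(open("st3.pkl","rb"));im=cv2.imread("pics/w3.png")
R=Ro.from_quat(st["ee_rot"]).as_matrix();tl=lambda X:R.T@(X-st["eef_pos"])
g=im[45:85,297:340].astype(int);m=((g[...,2]-g[...,0])>30).astype(np.uint8)
n,l,s,c=cv2.connectedComponentsWithStats(m);i=1+np.argmax(s[1:,4]);print("spot",s[i],c[i]+[297,45])
x,y,w,h,_=s[i];bot=(297+x+w/2,45+y+h);print("tip bottom edge",tl(wonz(st,bot,.189)))
print(tl(wonz(st,(297+x,45+y+h/2),.189)),tl(wonz(st,(297+x+w,45+y+h/2),.189)))
for uv in((148,45),(488,45),(317,213)): print("rim",tl(wonz(st,uv,.2705)))
c=cv2.resize(im[30:95,510:575],None,fx=6,fy=6,interpolation=cv2.INTER_CUBIC);d=cv2.resize(im[35:100,285:350],None,fx=6,fy=6,interpolation=cv2.INTER_CUBIC)
cv2.imwrite("pics/c3.png",np.hstack([c,d]))
```

```text
spot [ 11  22  18  12 165] [316.3939  72.8   ]
tip bottom edge [ 0.1053 -0.0001  0.0597]
[ 0.1087 -0.0049  0.0597] [0.1087 0.0046 0.0597]
rim [ 0.11   -0.0579 -0.0218]
rim [ 0.1104  0.0578 -0.0218]
rim [ 0.05   -0.0005 -0.0217]
```

View pics/c3.png

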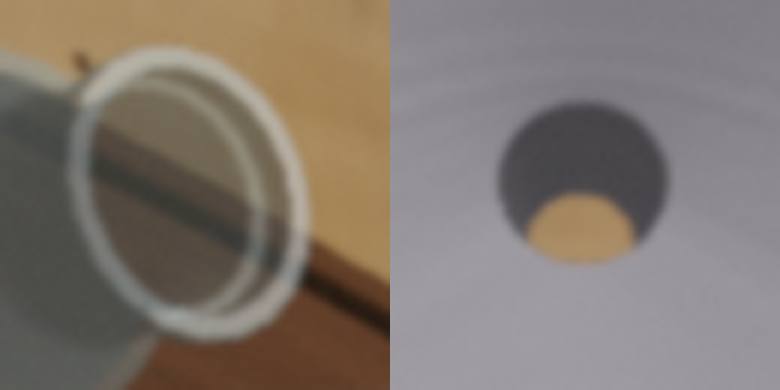

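Scaled: 0.169 m / 0.75 = 0.2253, 0.155 m / 0.75 = 0.2067.

shift_gripper(moves=[[[0.0067, 0.0267, 0], 0, 0], [[0.02, 0.0733, 0], 0, 0], [[0.0333, 0.1267, 0], 0, 0], [[0.04, 0.1733, 0], 0, 0], [[0.044, 0.2067, 0], 0, 0], [[0.044, 0.2253, 0], 0, 0], [[0.044, 0.2253, 0], 0, 0], [[0.044, 0.2253, 0], 0, 0]])

```text
time: 7.15
eef_pos: [0.4782, -0.0793, 0.2493]
ee_rot: [1.0, 0.025, -0.0, -0.0]
force: [0.2, -0.0, -1.6]
width: 0.0128
grip_force: 78.1
```

Run:
```python
from h import *
import pickle
st=arm.get_state();pickle.dump(st,open("st4.pkl","wb"))
w=arm.capture("wrist")[:,:,::-1];s=arm.capture("scene")[:,:,::-1];t=arm.capture("top")[:,:,::-1]
for n,i in(("w4",w),("s4",s),("t4",t)):cv2.imwrite(f"pics/{n}.png",i)
cv2.imwrite("pics/c4.png",np.hstack([cv2.resize(s[130:230,256:356],(400,400),interpolation=2),cv2.resize(w[15:115,265:365],(400,400),interpolation=2)]))
```

```text
(no output)
```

View pics/c4.png

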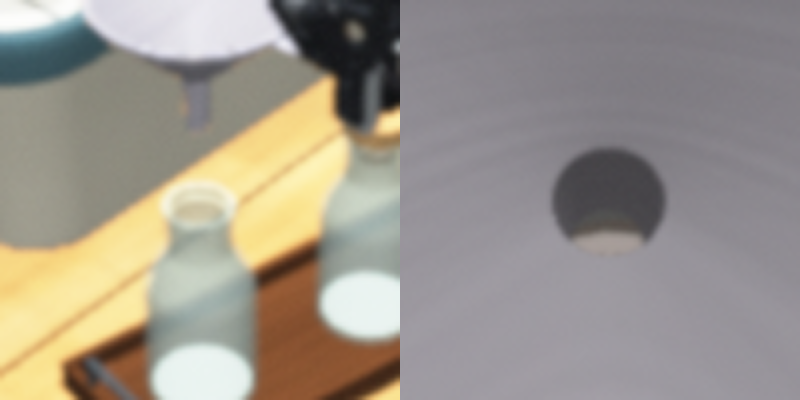

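The scene view shows the spout tip at about (305.8,161.3), above the mouth at (305.5,181.5).

Run:
```python
from h import *
st=arm.get_state();print(st["eef_pos"])
R=Ro.from_quat(st["ee_rot"]).as_matrix()
print("predicted axis",st["eef_pos"]+R@[.1072,-.0002,0])
for z in(.187,.189,.191):print(z,onz("scene",(305.75,161.2),z)-onz("scene",(305.6,181.4),.141))
t=cv2.imread("pics/t4.png");hsv=cv2.cvtColor(t,cv2.COLOR_BGR2HSV);w=hsv[130:250,320:440]
cv2.imwrite("pics/c5.png",np.hstack([cv2.resize(t[130:250,320:440],(400,400),interpolation=2)]))
```

```text
[ 0.4783 -0.0796  0.2494]
predicted axis [ 0.5853 -0.074   0.2494]
0.187 [ 0.0054 -0.0074  0.046 ]
0.189 [ 0.0036 -0.0054  0.048 ]
0.191 [ 0.0018 -0.0035  0.05  ]
```

View pics/c5.png

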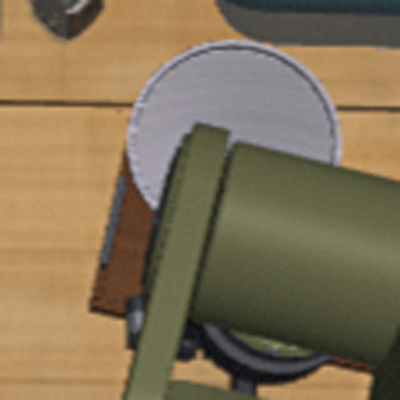

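Only the far arc of the rim is visible from the top, at left x≈358 and right x≈422 with the top at y≈142. I'll compute the rim centre from that.

Run:
```python
from h import *
from scipy.optimize import least_squares
t=cv2.imread("pics/t4.png");hsv=cv2.cvtColor(t,cv2.COLOR_BGR2HSV);x0,y0=345,135;w=hsv[y0:195,x0:430]
m=((w[...,1]<60)&(w[...,2]>80)&(w[...,0]>0)).astype(np.uint8)
m=cv2.morphologyEx(m,cv2.MORPH_OPEN,np.ones((5,5)))
n,l,s,c=cv2.connectedComponentsWithStats(m);i=l[25,40];print(s[i])
h=cv2.convexHull(np.argwhere(l==i)[:,::-1].astype(np.int32))[:,0]+[x0,y0]+0.0
h=h[h[:,1]<185]
for z in(.27,.275):
  P=np.array([onz("top",p,z)[:2] for p in h])
  for r in (None,.055):
    f=(lambda q:np.hypot(*(P-q[:2]).T)-(q[2] if r is None else r))
    q=least_squares(f,[.585,-.075,.055],loss="soft_l1",f_scale=.001).x;print(z,r,q)
```

```text
[  13    7   65   48 1807]
0.27 None [ 0.5854 -0.0756  0.0569]
0.27 0.055 [ 0.5875 -0.0753  0.055 ]
0.275 None [ 0.584  -0.0751  0.0565]
0.275 0.055 [ 0.5858 -0.0748  0.055 ]
```

Scaled: 0.042 m / 0.75 = 0.056, 0.002 m / 0.75 = 0.0027.

shift_gripper(moves=[[[0, 0.0027, 0.0133], 0, 0], [[0, 0.0027, 0.0333], 0, 0], [[0, 0.0027, 0.0493], 0, 0], [[0, 0.0027, 0.056], 0, 0], [[0, 0.0027, 0.056], 0, 0], [[0, 0.0027, 0.056], 0, 0]])

```text
time: 8.05
eef_pos: [0.4786, -0.0823, 0.2077]
ee_rot: [1.0, 0.024, 0.0, 0.0]
force: [-0.6, -0.2, -0.6]
width: 0.0123
grip_force: 78.1
```

Run:
```python
from h import *
st=arm.get_state();print(st["eef_pos"])
w=arm.capture("wrist")[:,:,::-1];s=arm.capture("scene")[:,:,::-1]
for n,i in(("w5",w),("s5",s)):cv2.imwrite(f"pics/{n}.png",i)
cv2.imwrite("pics/c6.png",np.hstack([cv2.resize(s[145:205,276:336],(600,600),interpolation=2)[:,100:500],cv2.resize(w[30:105,292:342],(400,600),interpolation=2)]))
```

```text
[ 0.4786 -0.0823  0.2077]
```

View pics/c6.png

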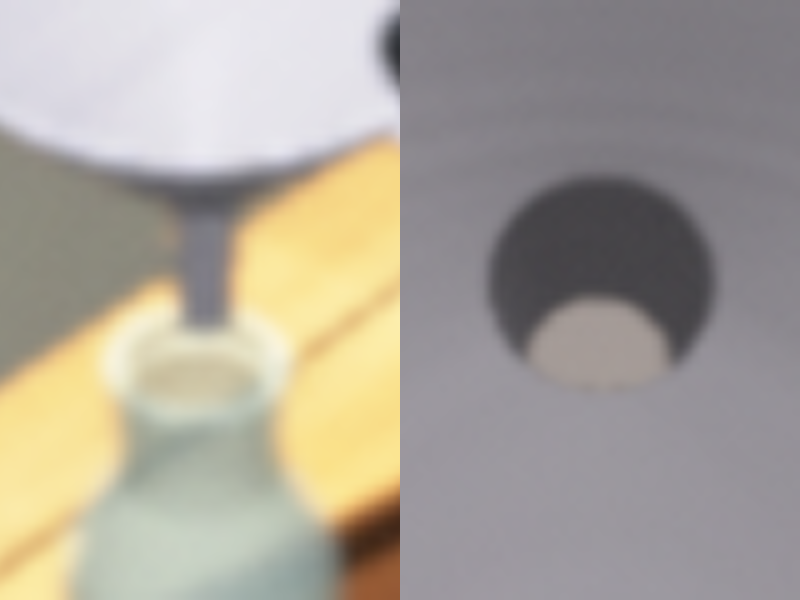

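The tip sits just above the mouth, within about 2 mm of the axis: tip (306.5,176.5), mouth (305.7,181.2). It looks a few mm higher than nominal. I'll descend slowly.

Scaled: 0.018 m / 0.75 = 0.024, -0.001 m / 0.75 = -0.0013.

shift_gripper(moves=[[[0, -0.0013, 0.004], 0, 0], [[0, -0.0013, 0.008], 0, 0], [[0, -0.0013, 0.012], 0, 0], [[0, -0.0013, 0.016], 0, 0], [[0, -0.0013, 0.02], 0, 0], [[0, -0.0013, 0.024], 0, 0], [[0, -0.0013, 0.024], 0, 0]])

```text
time: 9.02
eef_pos: [0.4782, -0.0813, 0.1891]
ee_rot: [1.0, 0.024, -0.0, -0.0]
force: [0.1, 0.3, -0.6]
width: 0.0127
grip_force: 78.1
```

Scaled: 0.018 m / 0.75 = 0.024, 0.015 m / 0.75 = 0.02.

shift_gripper(moves=[[[0, 0, 0.004], 0, 0], [[0, 0, 0.008], 0, 0], [[0, 0, 0.012], 0, 0], [[0, 0, 0.016], 0, 0], [[0, 0, 0.02], 0, 0], [[0, 0, 0.024], 0, 0], [[0, 0, 0.024], 0, 0], [[0, 0, 0.024], 0, 0]])

```text
time: 10.02
eef_pos: [0.4784, -0.0813, 0.1714]
ee_rot: [1.0, 0.024, 0.0, 0.0]
force: [-0.4, -0.9, -1.4]
width: 0.0129
grip_force: 78.1
```

Run:
```python
from h import *
from scipy.spatial.transform import Rotation
st=arm.get_state();print(st["eef_pos"],st["force"],st["torque"])
s=arm.capture("scene");w=arm.capture("wrist");cv2.imwrite("pics/s6.png",s[:,:,::-1]);cv2.imwrite("pics/w6.png",w[:,:,::-1])
# did the bottle move? compare lower bottle/tray region with the view before
a=cv2.imread("pics/s5.png")[195:240,285:328].astype(np.float32);b=cv2.imread("pics/s6.png")[195:240,285:328].astype(np.float32)
print("bottle shift px",cv2.phaseCorrelate(a.mean(2),b.mean(2)),"mean diff",np.abs(a-b).mean())
# spout columns between rim of the bottle and cone, row by row; inner neck edges
g=cv2.imread("pics/s6.png")
for r in(172,174,176,178,180,182):print(r,g[r,290:322].mean(1).astype(int))
```

```text
[ 0.4784 -0.0813  0.1714] [-0.3729 -0.932  -1.3616] [-0.0076  0.0931 -0.0519]
bottle shift px ((0.5724149102811502, 0.5094971807941846), 0.9879988020437735) mean diff 0.6440999
172 [225 221 220 220 221 221 222 224 225 225 227 228 229 230 233 234 235 234
 233 232 231 230 230 230 229 228 228 228 228 229 230 230]
174 [185 199 209 217 221 226 227 227 226 225 227 228 229 231 234 236 236 235
 233 232 230 229 229 231 232 227 222 219 217 210 198 185]
176 [135 136 140 147 159 172 181 186 189 194 206 214 219 224 228 231 230 226
 221 216 208 196 187 181 181 179 174 178 185 184 175 173]
178 [136 138 145 159 180 191 198 199 184 159 140 128 119 115 116 116 117 113
 112 113 122 138 164 192 202 201 197 192 189 189 194 205]
180 [160 179 191 197 202 212 226 234 225 208 197 183 153 119 102 100  99 102
 111 138 175 204 222 232 230 210 191 188 197 208 214 216]
182 [201 203 204 206 206 213 225 231 224 205 190 178 163 139 124 122 124 125
 128 145 170 194 214 222 216 204 203 208 211 213 214 213]
```

Scaled: -0.0007 m / 0.75 = -0.0009.

shift_gripper(moves=[[[0.0009, -0.0009, 0], 0, 0], [[0.0009, -0.0009, 0], 0, 0], [[0.0009, -0.0009, 0], 0, 0], [[0.0009, -0.0009, 0], 0, 0], [[0.0009, -0.0009, 0], 0, 0]])

```text
time: 10.75
eef_pos: [0.479, -0.0806, 0.1713]
ee_rot: [1.0, 0.024, -0.0, -0.0]
force: [-0.2, -0.7, -0.6]
width: 0.0128
grip_force: 78.1
```

```bash
python3 -c "
from station import arm
print(arm.job_done())"
```

```text
the job is handed in; nothing more can be done
None
```

I handed the job in at 10.75 s with the funnel held in the open bottle's neck (the leftmost one in the top view); the hand-in returned no verdict. By my estimates the tip is about 2 mm off the neck's axis and 24–29 mm below the mouth, with no sign that the spout touched or moved the bottle.

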